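# Hang up the ear defenders, stow the torch and shut the toolbox

## Robot

A 6-joint arm with a two-finger parallel gripper is mounted at the origin on the work surface. World frame = base frame: x ahead of the robot, y to its left, z up, the work surface at z = 0. Lengths are in mm, angles in degrees, forces in N, time in s.
With the tool pointing down it reaches from about 300 to 850 mm from the base axis. Payload 4.2 kg.
Tool frame: the origin (TCP) lies at the very end of the fingers, on their centre line; the grasp point (between the pads) lies 19 mm behind it; z points along the fingers, y is the line along which they close (so a half turn about z gives the same grasp; the last joint's range is limited). The gripper opens to 91 mm and grips with 3 to 60 N. Pads are 32 mm wide; open, the fingers measure 118 mm over their backs; the gripper's body (76 mm by 178 mm) begins 60 mm behind the grasp point.
Start: joints at [-1.146, 18.312, 89.639, -0, 72.044, -1.146], TCP at [575.016, 0, 213.976] pointing down, gripper open.
Joint ranges: [-177.97, 177.97], [-48.28, 115.42], [12.27, 149.76], [-77.06, 257.06], [2.81, 150.46], [-146.56, 146.56]. Speed limits (degrees/s): [147.25, 147.25, 180, 180, 180, 180].

## Interface

Orientations are given as [roll, pitch, yaw] about the fixed x, y, z axes, in that order (R = Rz(yaw) Ry(pitch) Rx(roll)).
In Python, from workcell import * gives the robot as it stands.
- The arm moves only by the tool move_arm, never from a script. Its argument "motion" is a list of rows, each a list of 3 entries, a list of its own where there are three numbers: the finger opening in mm, from 0 to 91.2, then the shift along the world's x, y, z in units of 25 mm (1.0 is 25 mm), then the turn, a rotation vector about the world's x, y, z in units of 4 degrees (1.0 is 4 degrees). In form: [[grip, [x, y, z], [ax, ay, az]], ...]. A call has 1 to 20 rows; each row shifts and turns the commanded pose from where the row before left it; what a row does not reach is not made up. A row lasts 1/12 s, in which the tool goes at most 41.7 mm and 7.16 degrees, less where a joint would pass 70% of its speed; a pose out of reach is approached as far as the arm can. A call with a number of a shift or a turn outside -1 to 1 is refused whole. A call with a gripper value outside its range is refused whole. The fingers move at their own pace and stop on an object; "grip_force" is the grip in N (left out, the last holds). Time passes only in rows, so rows that do not move let the fingers close. It gives the time, the measured TCP pose, the force, the opening and the grip force at its end, in the units of the state.
- state(): the state, without advancing time (a new reading comes with each control period).
- grab_frame(name): name is "scene" or "side" or "wrist"; returns the picture (480x640x3 uint8, blue, green, red); there is no depth.
- camera_info(name): a dict with "fx", "fy", "cx", "cy" (pixels), "rvec" (rotation vector, rad) and "tvec" (3), from world to camera coordinates, as OpenCV has them. Camera axes: x right, y down, z forward; pixel columns grow to the right and rows downward; lengths in mm; the calibration is good to about 2 mm. A picture is of the moment at which its call begins: read the wrist's pose just before it. camera_info takes no time and is no camera call; for the wrist camera it gives the pose at the moment of the call.
- job_done(): hands the job in; it is judged then, once.
The state is a dict: "time_s": time; "qpos": joint angles; "qvel": joint speeds; "effort": joint torques, N m; "ee_pos": TCP position; "ee_rot": TCP orientation; "force": force on the tool from outside, world axes, zero at the start; "torque": the same for the moment, N m; "gripper_width": finger opening in mm; "gripper_force": force on a finger pad.
Only numpy, scipy, OpenCV 4.12 (cv2) and the standard library are available. Lean on these libraries where they do the work, as an engineer would, in place of code of your own. Each camera call takes 0.05 s, during which the arm holds its last target. There are 200 camera calls.

## Task

Tidy the storeroom table. First take the yellow ear defenders out of the open toolbox and hang them over the steel bar, one cup on each side, hanging free; then lay the orange torch in the toolbox and tip the lid over so that it falls fully shut. Set things down rather than dropping them, and leave everything else on the table where it is.

Things in the scene. Friction and masses are not known exactly. Their poses are not given: they have to be found in the camera images.
- toolbox: Red open-topped plastic toolbox, fixed to the table, 210 (x) x 250 (y) x 85 mm high, walls and floor 5 mm. Origin: centre of its underside; z up. A black lid is hinged along its +x (far) rim. The ear defenders start inside it, standing on its floor, their x axis roughly along the box's x axis.
- lid (a joint): Hinge of the black toolbox lid, rad: 0 = shut, grows as it opens, stop at 1.95. Starts leaning back against that stop, past upright. Nearly free hinge, lightly damped: below about 1.5 it falls shut by its weight, above 1.6 it falls open. Under 1 N at the free edge moves it. Lid 0.25 kg, 8 mm thick; a grip strip 10 mm high on the middle of its outer face.
- lid_hinge (a point): Point on the middle of the lid's hinge line, at the +x rim of the toolbox 85 mm above the table. Its y axis is the hinge axis; its x and z axes turn with the lid. With the lid shut they are the toolbox's axes, and the lid reaches 210 mm along -x from here.
- lid_edge (a point): Middle of the lid's free edge (half-way through its thickness), 210 mm from the hinge; about 290 mm above the table when the lid is open. The lid is 250 mm wide. A small orange tongue stands 14 mm beyond the edge here.
- rack: Hanging bar, fixed to the table: wooden foot 70 x 280 x 14 mm, two blue posts 26 (x) x 18 (y) mm, 168 mm high, centred 120 mm either side of the middle, and between them a round steel bar 18 mm thick along the rack's y axis, its top 165 mm above the table. Origin: centre of the underside of the foot, z up.
- bar_top (a point): Top of the steel bar at its middle, 165 mm above the table; axes as the rack's (y along the bar). 222 mm of bar are free between the posts.
- ear_defenders: Rigid ear defenders, loose, 0.28 kg, 172 mm cup to cup (x), 64 mm (y), 146 mm high (z), same turned half round. Origin: centre of the underside between the cups, z up. Grey padded crown: block 56 (x) x 30 (y) mm, z = 120 to 146 mm, well held across its 30 mm width. Band slopes from its ends to yellow cups, z = 0 to 64 mm. Free gap between the ear pads 84 mm.
- headband (a point): Middle of the underside of the padded crown, 120 mm above the origin of the ear defenders: it rests on the bar when they hang. Axes as the ear defenders'.
- carton: Flat cardboard carton, fixed, 200 (x) x 150 (y) x 60 mm high, origin centre of its underside. The torch starts on its top.
- torch: Orange torch with square black ends, loose, about 0.30 kg, lying along its x axis, 140 mm long (x = -70 to 70), ends 44 x 44 mm, orange handle 34 mm wide and 34 mm high between x = -52 and 34, z = 5 to 39 mm. Origin: centre of its underside, z up.
- tape: Bystander: roll of brown tape, 96 mm across, 48 mm high; origin under its centre.
- mug: Bystander: white mug, 80 mm across, 92 mm high; origin under its centre.
- jar: Bystander: teal jar, 68 mm across, 90 mm high; origin under its centre.
- screwdriver: Bystander: screwdriver lying on the table beyond the carton; origin under its middle.
- hole_punch: Bystander: black and purple hole punch, 100 x 120 x 59 mm; origin under its centre.
Mind the look-alikes: they are no part of the job. There is more than one size of the torch; the job needs the largest.

How it is judged:
By the outcome, as a careful person would: the job done as asked, in the order asked, and still so for the second after the job is handed in, with the robot touching nothing.
It also fails if it takes over 72 s, if anything falls off the work surface, if the arm or the gripper's body presses on something with over 40 N, if the wrist force passes 120 N, or if a joint passes its speed limit or range.

## Working session

There is one attempt and no reset: what is moved stays moved. The work goes in short steps, Python scripts to look and compute and a tool call to move; the robot and the scene stay as the last step left them, time stands still between calls to the robot, and variables do not carry over. Pictures are saved under pics/ and viewed, at most 10 in all, crops included, and the job is handed in when it is done.

Besides the shell and the picture viewer there is one more tool, called after "Call:" by a JSON object that holds its "method" and its "body". move_arm: Moves the arm, as the interface text tells. Shifts and turns lie within -1 to 1; 1 stands for 25 mm of shift or 4 degrees of turn. Its arguments: {"type":"object","properties":{"motion":{"type":"array","items":{"type":"array"}},"grip_force":{"type":"number"}},"required":["motion"]}

```bash
mkdir -p pics; ls
python3 - <<'E'
from workcell import *
import cv2
for n in ["scene","side"]:
    cv2.imwrite(f"pics/{n}0.png",grab_frame(n)); print(n,camera_info(n))
print(state())
E
```

```text
pics
scene {'fx': 576.1652637475531, 'fy': 576.1652637475531, 'cx': 323.34504014986163, 'cy': 231.22788417724297, 'rvec': array([ 2.26032378,  0.93304176, -0.38350422]), 'tvec': array([-354.84681212, -168.23311953, 1571.29927654])}
side {'fx': 515.0667329079375, 'fy': 515.0667329079375, 'cx': 319.6207026526734, 'cy': 238.2631266812458, 'rvec': array([ 2.29990341, -0.34865238,  0.14735582]), 'tvec': array([-463.63773977,  190.16391923, 1097.58670147])}
{'time_s': 0.1, 'qpos': array([-1.14280723e+00,  1.83478299e+01,  8.96982436e+01,  3.83615274e-04,
        7.20440579e+01, -1.14540145e+00]), 'qvel': array([ 0.05783856, -0.10456331, -0.25607711, -0.01244083, -0.02771494,
        0.0141135 ]), 'effort': array([ 5.01049108e-04, -4.13330913e+01, -2.32510239e+01,  7.29743019e-02,
        4.21804120e-02, -4.88014211e-05]), 'ee_pos': array([5.74557149e+02, 4.29337314e-02, 2.13213784e+02]), 'ee_rot': array([-1.79909894e+02, -2.16637160e-03,  9.00024740e+01]), 'force': array([ 0.1664369 , -0.04424995, -0.81365553]), 'torque': array([ 0.00749155, -0.01032197,  0.00397655]), 'gripper_force': 0.0, 'gripper_width': 91.71329261251623}
```

View pics/scene0.png

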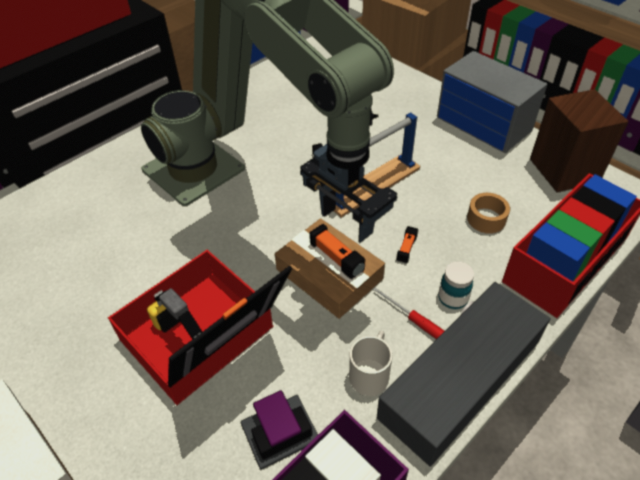

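View pics/side0.png

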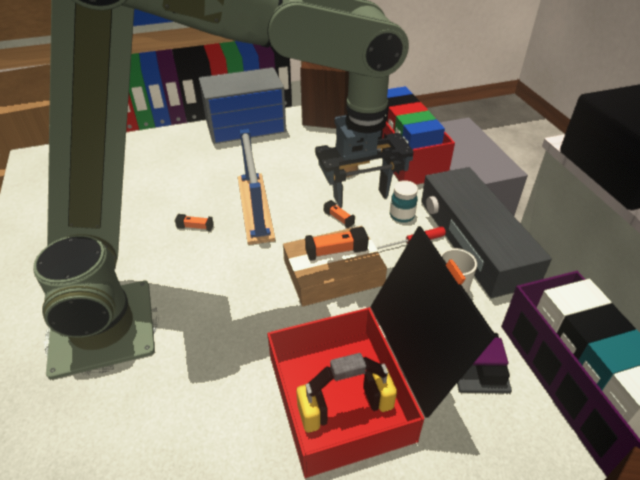

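Torch candidates: the one on the carton at scene (336,250) / side (337,242), a small one at scene (407,245) / side (340,212), and another small one at side (194,222). The carton torch is the largest and sits on the carton, so it fits. I'll confirm it in the enlarged crop.

```bash
cat > h.py <<'E'
import numpy as np, cv2
from workcell import *
from scipy.optimize import least_squares
def cam(n):
    c=camera_info(n); K=np.array([[c['fx'],0,c['cx']],[0,c['fy'],c['cy']],[0,0,1]])
    return K,np.array(c['rvec'],float),np.array(c['tvec'],float)
def proj(c,P): return cv2.projectPoints(np.atleast_2d(np.array(P,float)),c[1],c[2],c[0],None)[0][:,0]
def tri(obs):
    "obs: list of (cam,(u,v))"
    A=[]
    for c,p in obs:
        M=c[0]@np.c_[cv2.Rodrigues(c[1])[0],c[2]]
        A+= [p[0]*M[2]-M[0],p[1]*M[2]-M[1]]
    X=np.linalg.svd(np.array(A))[2][3]; X=X[:3]/X[3]
    e=max(np.linalg.norm(proj(c,X)[0]-p) for c,p in obs)
    return X.round(1),round(float(e),1)
def onz(c,p,z):
    R=cv2.Rodrigues(c[1])[0]; o=-R.T@c[2]; d=R.T@np.linalg.inv(c[0])@[p[0],p[1],1]
    return (o+d*(z-o[2])/d[2]).round(1)
E
python3 - <<'E'
from h import *
S,D=cam("scene"),cam("side")
for n,a,b in [("box A",(207,252),(270,333)),("box B",(110,320),(303,470)),("box C",(178,398),(420,430)),("box D",(272,320),(375,310)),
 ("crown",(170,303),(347,364)),("carton1",(322,219),(285,243)),("torch",(337,247),(337,238)),("post far",(411,117),(247,135)),("mug",(371,345),(460,253)),("lid tip",(291,268),(420,230))]:
    print(n,*tri([(S,a),(D,b)]))
print(onz(D,(255,180),168),onz(D,(248,135),168),onz(S,(411,117),168))
s=cv2.imread("pics/scene0.png");d=cv2.imread("pics/side0.png")
def crop(im,x,y,w,h): return cv2.resize(im[y:y+h,x:x+w],(400,300),interpolation=cv2.INTER_CUBIC)
cv2.imwrite("pics/c1.png",np.vstack([np.hstack([crop(d,262,300,200,150),crop(d,200,125,200,150)]),np.hstack([crop(s,100,245,200,150),crop(s,270,110,200,150)])]))
E
```

```text
box A [ 330.1 -183.9   83.9] 0.5
box B [ 319.1 -431.5   59.2] 5.7
box C [ 538.5 -421.6   28. ] 0.0
box D [ 550.4 -186.8   64.8] 4.5
crown [ 432.  -333.9  148.3] 1.8
carton1 [424.3  76.4  59.4] 0.2
torch [532.   17.3  97. ] 0.2
post far [408.7 406.6 162.8] 1.9
mug [ 756.9 -124.4  120.3] 1.1
lid tip [ 615.6 -181.2  273.4] 1.5
[387.2 190.7 168. ] [410.4 388.4 168. ] [409.2 406.2 168. ]
```

View pics/c1.png

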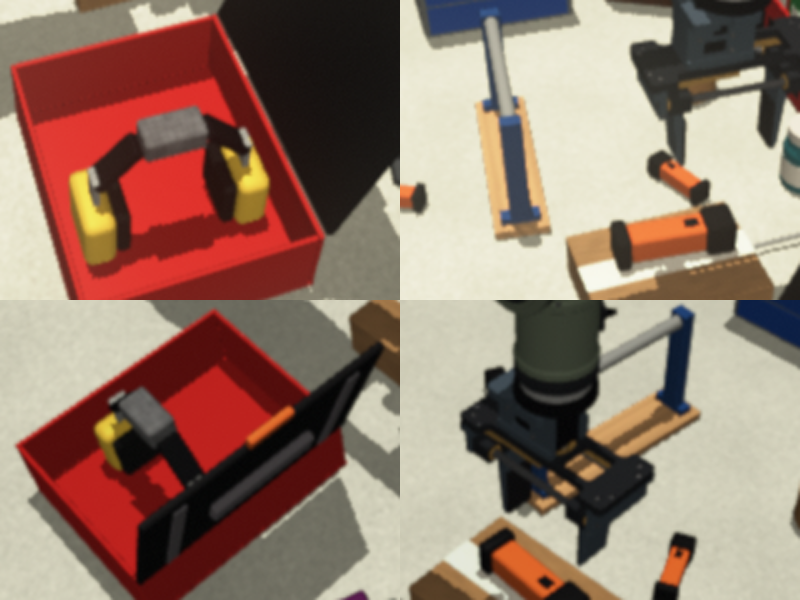

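The crop confirms it: the torch on the carton at side (337,240) is clearly the largest, and the two on the table are smaller. The ear defenders' crown is at side (347,364), and the bar's posts are at side (248,135) and (255,183). Next I'll go over the toolbox for a closer look.

Call:
{"method": "move_arm", "body": {"motion": [[91, [-0.4, 0, 0.6], [0, 0, -1]], [91, [-0.4, -0.3, 0.6], [0, 0, -1]], [91, [-0.4, -0.6, 0.5], [0, 0, -1]], [91, [-0.4, -0.7, 0.5], [0, 0, -1]], [91, [-0.4, -0.8, 0.5], [0, 0, -1]], [91, [-0.4, -0.8, 0.4], [0, 0, -1]], [91, [-0.4, -0.8, 0.3], [0, 0, -1]], [91, [-0.4, -0.8, 0.2], [0, 0, -1]], [91, [-0.4, -0.8, 0], [0, 0, -1]], [91, [-0.4, -0.8, 0], [0, 0, -1]], [91, [-0.3, -0.8, 0], [0, 0, -1]], [91, [-0.3, -0.8, 0], [0, 0, -1]], [91, [-0.3, -0.8, 0], [0, 0, -1]], [91, [-0.3, -0.8, 0], [0, 0, -1]], [91, [-0.3, -0.8, 0], [0, 0, -1]], [91, [-0.2, -0.8, 0], [0, 0, -1]], [91, [0, -0.8, 0], [0, 0, -1]], [91, [0, -0.8, 0], [0, 0, -1]], [91, [0, -0.3, 0], [0, 0, -1]], [91, [0, 0, 0], [0, 0, -1]]]}}

```text
time_s: 1.77
ee_pos: [432.2, -329.3, 303.1]
ee_rot: [-180.0, 0.1, 9.7]
force: [-0.2, 0.2, 0.8]
gripper_width: 91.0
gripper_force: 0.0
```

Run:
```python
from h import *
import pickle
s=state();print(s['time_s'],s['ee_pos'],s['ee_rot'],s['qpos'])
W=cam("wrist");cv2.imwrite("pics/w1.png",grab_frame("wrist"));sc=grab_frame("scene");cv2.imwrite("pics/s1.png",sc)
pickle.dump(W,open("w1.pkl","wb"))
S,D=cam("scene"),cam("side")
print(proj(W,[[432,-334,151]]))
# tile: wrist at 400x300 no; wrist full + rack crop from scene
a=cv2.imread("pics/w1.png"); r=cv2.resize(sc[100:235,290:450],(480,405),interpolation=cv2.INTER_CUBIC)
c=np.zeros((600,800,3),np.uint8); c[:480,:640]=a; cv2.imwrite("pics/w1v.png",a); cv2.imwrite("pics/r1.png",r)
```

```text
1.7667 [ 432.15965216 -329.27279668  303.05062161] [-1.79984006e+02  6.79464097e-02  9.68143040e+00] [-3.84927987e+01  1.30025536e+01  8.43298664e+01 -4.02907497e-02
  8.27248112e+01  4.18309026e+01]
[[329.81880696 224.75536856]]
```

View pics/w1v.png

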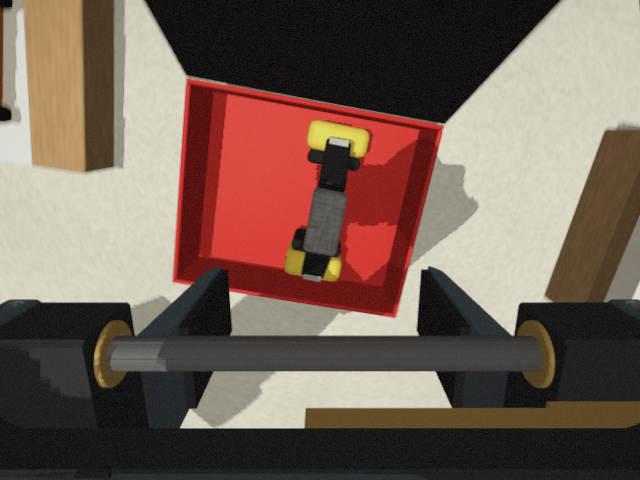

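View pics/r1.png

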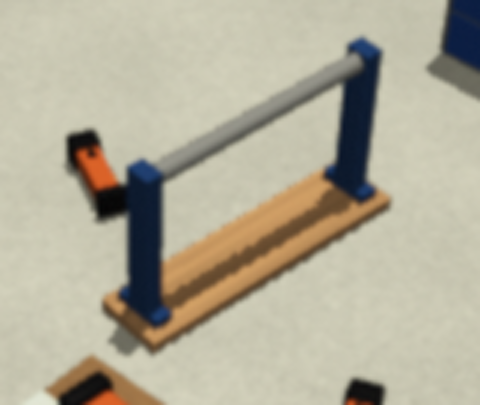

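The wrist view shows the crown top centred at (326,221), with its axis running from (331,190) to (321,253). The toolbox rim corners are (190,78), (442,125), (395,316) and (175,281). In the scene crop the post tops are at scene (338,157) and (412,116).

Run:
```python
from h import *
import pickle
W=pickle.load(open("w1.pkl","rb"));S,D=cam("scene"),cam("side")
print("crown",tri([(W,(326,221)),(S,(171.5,304)),(D,(348,363))]), onz(W,(326,221),151))
a,b=onz(W,(331,190),151),onz(W,(321,253),151);print("axis",a,b,np.degrees(np.arctan2(*(a-b)[[1,0]])),np.linalg.norm(a-b))
R=[onz(W,p,85) for p in [(190,78),(442,125),(395,316),(175,281)]]
print("box",R,np.mean(R,0)); d=R[1]-R[0]; print("box yaw",np.degrees(np.arctan2(d[0],-d[1]))*-1)
n=tri([(S,(338.3,157.3)),(D,(255.5,184))]);f=tri([(S,(411.7,115.7)),(D,(246,133))]);print("posts",n,f)
print([onz(S,p,168) for p in [(338.3,157.3),(411.7,115.7)]],[onz(D,p,168) for p in [(255.5,184),(246,133)]])
print("foot",[onz(S,p,14) for p in [(324.3,200),(341.7,216.7),(419.3,166.7)]],[onz(D,p,14) for p in [(249,242),(274,240)]])
print("tongue",tri([(S,(235,459/1)),(D,(455,270))]), onz(D,(455,270),290))
```

```text
crown (array([ 434.3, -331.9,  146.4]), 2.0) [ 434.7 -330.2  151. ]
axis [ 461.8 -329.8  151. ] [ 405.5 -330.8  151. ] 1.0175800225818183 56.308880294319486
box [array([ 533.3, -184.3,   85. ]), array([ 532.1, -427.4,   85. ]), array([ 325.4, -427.3,   85. ]), array([ 326.1, -183. ,   85. ])] [ 429.225 -305.5     85.   ]
box yaw 0.28282343474108074
posts (array([385.2, 172. , 168.8]), 0.6) (array([407.6, 410.5, 165.4]), 1.4)
[array([385.5, 171.3, 168. ]), array([407. , 411.5, 168. ])] [array([385.1, 175.2, 168. ]), array([407.3, 399.7, 168. ])]
foot [array([350.1, 156.7,  14. ]), array([422.3, 145.5,  14. ]), array([442.9, 422.3,  14. ])] [array([350.3, 152.7,  14. ]), array([410.8, 141.4,  14. ])]
tongue (array([ 726.4, -379.4,  226. ]), 88.1) [ 617.6 -304.1  290. ]
```

Call:
{"method": "move_arm", "body": {"grip_force": 30, "motion": [[91, [0.1, -0.06, -0.6], [0, 0, -1]], [91, [0, 0, -0.9], [0, 0, -1]], [91, [0, 0, -1], [0, 0, -0.15]], [91, [0, 0, -1], [0, 0, 0]], [91, [0, 0, -1], [0, 0, 0]], [91, [0, 0, -0.9], [0, 0, 0]], [91, [0, 0, -0.7], [0, 0, 0]], [91, [0, 0, -0.5], [0, 0, 0]], [91, [0, 0, -0.3], [0, 0, 0]], [91, [0, 0, 0], [0, 0, 0]], [91, [0, 0, 0], [0, 0, 0]]]}}

```text
time_s: 2.78
ee_pos: [435.2, -328.9, 131.7]
ee_rot: [180.0, -0.0, 1.5]
force: [-0.0, 0.3, 0.0]
gripper_width: 90.8
gripper_force: 0.0
```

Call:
{"method": "move_arm", "body": {"motion": [[91, [0, -0.08, -0.1], [0, 0, -0.1]], [60, [0, 0, 0], [0, 0, 0]], [40, [0, 0, 0], [0, 0, 0]], [20, [0, 0, 0], [0, 0, 0]], [20, [0, 0, 0], [0, 0, 0]], [20, [0, 0, 0], [0, 0, 0]], [20, [0, 0, 0], [0, 0, 0]], [20, [0, 0, 0], [0, 0, 0]]]}}

```text
time_s: 3.45
ee_pos: [435.0, -331.0, 129.0]
ee_rot: [180.0, -0.0, 1.0]
force: [1.0, 0.8, -0.6]
gripper_width: 47.3
gripper_force: 0.0
```

Call:
{"method": "move_arm", "body": {"motion": [[20, [0, 0, 0], [0, 0, 0]], [20, [0, 0, 0], [0, 0, 0]], [20, [0, 0, 0], [0, 0, 0]], [20, [0, 0, 0], [0, 0, 0]], [20, [0, 0, 0], [0, 0, 0]], [20, [0, 0, 0], [0, 0, 0]]]}}

```text
time_s: 3.95
ee_pos: [435.0, -330.8, 128.9]
ee_rot: [-180.0, 0.0, 1.0]
force: [0.6, 1.9, -0.6]
gripper_width: 29.9
gripper_force: 30.0
```

Call:
{"method": "move_arm", "body": {"motion": [[20, [0, 0, 0.3], [0, 0, 0]], [20, [0, 0, 0.7], [0, 0, 0]], [20, [0, 0, 1], [0, 0, 0]], [20, [0, 0, 1], [0, 0, 0]], [20, [0, 0.1, 1], [0, 0, 0]], [20, [0, 0.3, 1], [0, 0, 0]], [20, [0, 0.6, 1], [0, 0, 0]], [20, [0, 0.8, 0.7], [0, 0, 0]], [20, [0, 0.9, 0.3], [0, 0, 0]], [20, [0, 1, 0], [0, 0, 0]], [20, [0, 1, 0], [0, 0, 0]], [20, [0, 1, 0], [0, 0, 0]], [20, [-0.1, 1, 0], [0, 0, 0]], [20, [-0.1, 1, 0], [0, 0, 0]], [20, [-0.1, 1, 0], [0, 0, 0]], [20, [-0.1, 1, 0], [0, 0, 0]], [20, [-0.1, 1, 0], [0, 0, 0]], [20, [-0.1, 1, 0], [0, 0, -0.2]], [20, [-0.1, 1, 0], [0, 0, -0.2]], [20, [-0.1, 1, 0], [0, 0, -0.2]]]}}

```text
time_s: 5.62
ee_pos: [414.3, 12.5, 304.0]
ee_rot: [180.0, 0.0, -1.4]
force: [-0.2, -0.4, -3.3]
gripper_width: 29.8
gripper_force: 30.0
```

Call:
{"method": "move_arm", "body": {"motion": [[20, [-0.1, 1, 0], [0, 0, -0.2]], [20, [-0.1, 1, 0], [0, 0, -0.2]], [20, [-0.1, 1, 0], [0, 0, -0.2]], [20, [-0.1, 1, 0], [0, 0, -0.2]], [20, [-0.1, 1, 0], [0, 0, -0.2]], [20, [-0.1, 1, 0], [0, 0, 0]], [20, [-0.1, 1, 0], [0, 0, 0]], [20, [0, 0.9, 0], [0, 0, 0]], [20, [0, 0.8, 0], [0, 0, 0]], [20, [0, 0.6, 0], [0, 0, 0]], [20, [0, 0.4, 0], [0, 0, 0]], [20, [0, 0.2, 0], [0, 0, 0]], [20, [0, 0, 0], [0, 0, 0]]]}}

```text
time_s: 6.7
ee_pos: [397.4, 259.4, 303.8]
ee_rot: [180.0, 0.0, -5.3]
force: [0.1, 0.1, -3.1]
gripper_width: 29.8
gripper_force: 30.0
```

Run:
```python
from h import *
s=state();print(s['time_s'],s['ee_pos'],s['ee_rot'],s['qpos'],s['gripper_width'])
W=cam("wrist");a=grab_frame("wrist");d=grab_frame("side")
b=np.array([396.3,291.3,0]);th=np.radians(-5.3);ax=np.array([-np.sin(th),np.cos(th),0])
print("exp posts",proj(W,[b+120*ax+[0,0,168],b-120*ax+[0,0,168]]))
c=np.hstack([cv2.resize(a,(480,360)),cv2.resize(d[80:260,170:330],(320,360))])
cv2.imwrite("pics/v2.png",c)
```

```text
6.7 [397.44019015 259.37426833 303.80022914] [ 1.79967687e+02  1.79358067e-02 -5.34487010e+00] [ 3.17510313e+01  6.44755331e+00  9.23799978e+01 -1.51334509e-02
  8.12062447e+01  1.27098214e+02] 29.813907638936687
exp posts [[139.82892252 233.28457057]
 [431.11712648 233.18345382]]
```

View pics/v2.png

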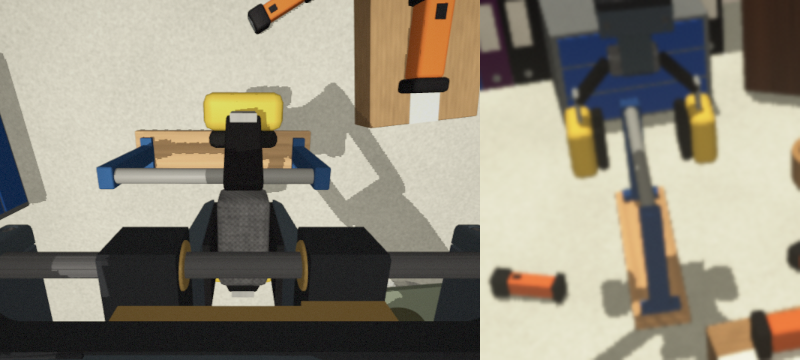

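The wrist half shows the bar running from (106,178) to (321,179) in the half-size picture, within about 4 px of the prediction. In the side half the cups sit on either side of the bar. I'll centre over it and lower.

Call:
{"method": "move_arm", "body": {"motion": [[20, [-0.05, 0.4, 0], [0, 0, 0]], [20, [-0.05, 0.6, 0], [0, 0, 0]], [20, [0, 0.3, -0.2], [0, 0, 0]], [20, [0, 0, -0.5], [0, 0, 0]], [20, [0, 0, -0.8], [0, 0, 0]], [20, [0, 0, -0.9], [0, 0, 0]], [20, [0, 0, -0.9], [0, 0, 0]], [20, [0, 0, -0.8], [0, 0, 0]], [20, [0, 0, -0.5], [0, 0, 0]], [20, [0, 0, -0.3], [0, 0, 0]], [20, [0, 0, -0.1], [0, 0, 0]], [20, [0, 0, 0], [0, 0, 0]], [20, [0, 0, 0], [0, 0, 0]]]}}

```text
time_s: 7.88
ee_pos: [395.6, 291.9, 179.7]
ee_rot: [-179.9, -0.1, -5.4]
force: [0.2, -0.6, -2.5]
gripper_width: 30.3
gripper_force: 30.0
```

Call:
{"method": "move_arm", "body": {"motion": [[20, [0, 0, -0.1], [0, 0, 0]], [20, [0, 0, -0.06], [0, 0, 0]], [20, [0, 0, -0.06], [0, 0, 0]], [20, [0, 0, 0], [0, 0, 0]]]}}

```text
time_s: 8.22
ee_pos: [394.9, 291.4, 173.4]
ee_rot: [180.0, 0.0, -5.4]
force: [-0.6, 0.2, -4.0]
gripper_width: 30.2
gripper_force: 30.0
```

Call:
{"method": "move_arm", "body": {"motion": [[20, [0, 0, -0.06], [0, 0, 0]], [20, [0, 0, -0.06], [0, 0, 0]], [20, [0, 0, 0], [0, 0, 0]]]}}

```text
time_s: 8.47
ee_pos: [394.8, 291.4, 170.2]
ee_rot: [180.0, 0.0, -5.4]
force: [-0.5, 0.5, -3.3]
gripper_width: 29.6
gripper_force: 30.0
```

Call:
{"method": "move_arm", "body": {"motion": [[20, [0, 0, -0.05], [0, 0, 0]], [20, [0, 0, 0], [0, 0, 0]]]}}

```text
time_s: 8.63
ee_pos: [394.9, 291.4, 169.0]
ee_rot: [180.0, 0.0, -5.4]
force: [-0.5, -0.1, -2.9]
gripper_width: 30.1
gripper_force: 30.0
```

Call:
{"method": "move_arm", "body": {"motion": [[20, [0, 0, -0.04], [0, 0, 0]], [20, [0, 0, 0], [0, 0, 0]]]}}

```text
time_s: 8.8
ee_pos: [395.1, 291.5, 168.7]
ee_rot: [-180.0, -0.0, -5.4]
force: [-0.7, -1.3, 1.5]
gripper_width: 29.8
gripper_force: 30.0
```

Call:
{"method": "move_arm", "body": {"motion": [[20, [0, 0, -0.04], [0, 0, 0]], [20, [0, 0, 0], [0, 0, 0]]]}}

```text
time_s: 8.97
ee_pos: [395.1, 291.5, 168.7]
ee_rot: [-180.0, -0.0, -5.4]
force: [-2.2, -1.9, 7.1]
gripper_width: 29.8
gripper_force: 30.0
```

Contact at the expected height, so I'll release and rise.

Call:
{"method": "move_arm", "body": {"motion": [[34, [0, 0, 0.04], [0, 0, 0]], [38, [0, 0, 0], [0, 0, 0]], [44, [0, 0, 0], [0, 0, 0]], [56, [0, 0, 0], [0, 0, 0]], [70, [0, 0, 0], [0, 0, 0]], [70, [0, 0, 0], [0, 0, 0]], [70, [0, 0, 0], [0, 0, 0]], [70, [0, 0, 0.3], [0, 0, 0]], [80, [0, 0, 0.6], [0, 0, 0]], [91, [0, 0, 1], [0, 0, 0]], [91, [0, 0, 1], [0, 0, 0]], [91, [0, 0, 1], [0, 0, 0]], [91, [0, 0, 0.5], [0, 0, 0]]]}}

```text
time_s: 10.05
ee_pos: [396.0, 292.2, 282.0]
ee_rot: [-179.8, -0.2, -5.4]
force: [0.0, 0.7, 0.6]
gripper_width: 91.1
gripper_force: 0.0
```

Run:
```python
from h import *
import pickle
s=state();print(s['time_s'],s['ee_pos'],s['ee_rot'],s['gripper_width'])
W=cam("wrist");pickle.dump(W,open("w2.pkl","wb"));a=grab_frame("wrist");cv2.imwrite("pics/w2.png",a);d=grab_frame("side")
t=grab_frame("scene")
c=np.vstack([np.hstack([cv2.resize(d[100:250,170:370],(400,300),interpolation=2),cv2.resize(d[220:295,280:380],(400,300),interpolation=2)]),np.hstack([cv2.resize(a,(400,300)),cv2.resize(t[210:285,290:390],(400,300),interpolation=2)])])
cv2.imwrite("pics/v3.png",c)
```

```text
10.05 [396.04683249 292.2268699  282.0152611 ] [-179.79665063   -0.24560224   -5.39862938] 91.05962443044254
```

View pics/v3.png

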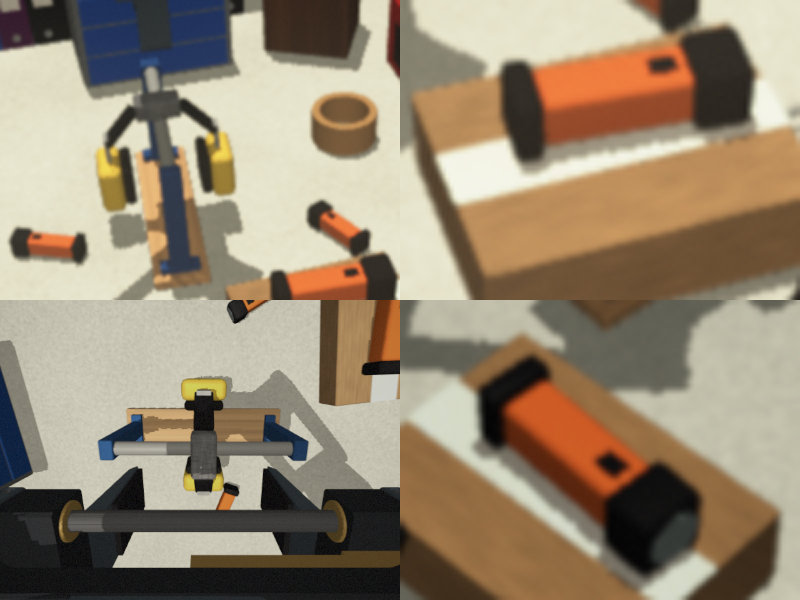

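The ear defenders hang level on the bar with a cup on each side (crown at side (248,152)). The torch handle's top face has its ends at side (313,242) and (352,235), and at scene (322,235) and (347,257).

Run:
```python
from h import *
S,D=cam("scene"),cam("side")
c=tri([(S,(334.5,246.2)),(D,(332.8,238.8))]);l=tri([(S,(322.5,235)),(D,(313.3,242.5))]);r=tri([(S,(347,257.5)),(D,(352.3,235))])
print(c,l,r)
for C,a,b in [(S,(322.5,235),(347,257.5)),(D,(313.3,242.5),(352.3,235))]:
    p,q=onz(C,a,99),onz(C,b,99);d=q-p;print(p,q,(p+q)/2,np.degrees(np.arctan2(d[1],d[0])),np.linalg.norm(d))
```

```text
(array([523.5,  18.7,  93.6]), 1.0) (array([479.3,  25.3,  89.4]), 0.7) (array([567.7,  12. ,  98.6]), 1.1)
[486.3  18.1  99. ] [569.2   9.6  99. ] [527.75  13.85  99.  ] -5.854259865631729 83.33462665663059
[476.3  17.6  99. ] [567.3  14.9  99. ] [521.8   16.25  99.  ] -1.6994860819001567 91.04004613355592
```

Call:
{"method": "move_arm", "body": {"motion": [[91, [0.1, -0.3, 0], [0, 0, 0]], [91, [0.3, -0.6, 0], [0, 0, 0]], [91, [0.4, -0.9, 0], [0, 0, 0]], [91, [0.5, -1, 0], [0, 0, 0]], [91, [0.5, -1, 0], [0, 0, 0]], [91, [0.5, -1, 0], [0, 0, 0]], [91, [0.5, -1, 0], [0, 0, 0]], [91, [0.5, -1, 0], [0, 0, 0]], [91, [0.5, -1, 0], [0, 0, 0]], [91, [0.5, -1, -0.2], [0, 0, 0]], [91, [0.4, -1, -0.2], [0, 0, 0]], [91, [0.3, -0.7, -0.2], [0, 0, 0]], [91, [0.2, -0.4, -0.1], [0, 0, 0]], [91, [0, -0.1, 0], [0, 0, 0]], [91, [0, 0, 0], [0, 0, 0]]]}}

```text
time_s: 11.45
ee_pos: [524.4, 16.1, 259.8]
ee_rot: [-180.0, 0.1, -5.5]
force: [0.1, -0.4, -0.1]
gripper_width: 90.6
gripper_force: 0.0
```

Run:
```python
from h import *
import pickle
s=state();print(s['time_s'],s['ee_pos'],s['ee_rot'],s['qpos'])
W=cam("wrist");pickle.dump(W,open("w3.pkl","wb"));a=grab_frame("wrist");cv2.imwrite("pics/w3.png",a)
print(proj(W,[[525,16,99]]))
```

```text
11.45 [524.42921046  16.13364548 259.8058588 ] [-1.79996937e+02  1.36662419e-01 -5.46784543e+00] [4.95145768e-01 1.23040863e+01 9.13665094e+01 1.77365482e-02
 7.64650097e+01 9.59588234e+01]
[[324.10079381 220.4161397 ]]
```

View pics/w3.png

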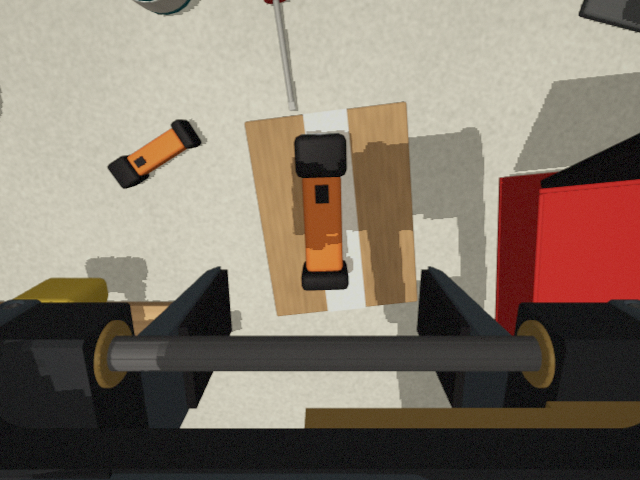

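The wrist view shows the handle's axis from (324,264) to (322,178), with the head at (321,157) and the tail at (325,275).

Run:
```python
from h import *
import pickle
W=pickle.load(open("w3.pkl","rb"))
for a,b,z in [((324,264),(322,178),99),((325,275),(321,157),104)]:
    p,q=onz(W,a,z),onz(W,b,z);d=q-p;print(p,q,(p+q)/2,np.degrees(np.arctan2(d[1],d[0])),np.linalg.norm(d))
print(tri([(W,(323,221)),(cam("scene"),(334.5,246.2)),(cam("side"),(332.8,238.8))]))
```

```text
[484.4  20.   99. ] [562.2  14.3  99. ] [523.3   17.15  99.  ] -4.19027604710032 78.00852517513718
[475.6  19.9 104. ] [580.1  13.3 104. ] [527.85  16.6  104.  ] -3.6138807520036424 104.70821362242792
(array([523.6,  18. ,  94.2]), 1.0)
```

Call:
{"method": "move_arm", "body": {"grip_force": 30, "motion": [[91, [0.06, 0.04, -0.3], [0, 0, 0.37]], [91, [0, 0, -0.7], [0, 0, 0]], [91, [0, 0, -1], [0, 0, 0]], [91, [0, 0, -1], [0, 0, 0]], [91, [0, 0, -1], [0, 0, 0]], [91, [0, 0, -1], [0, 0, 0]], [91, [0, 0, -1], [0, 0, 0]], [75, [0, 0, -0.8], [0, 0, 0]], [65, [0, 0, -0.5], [0, 0, 0]], [60, [0, 0, -0.2], [0, 0, 0]], [50, [0, 0, 0], [0, 0, 0]], [40, [0, 0, 0], [0, 0, 0]], [20, [0, 0, 0], [0, 0, 0]], [20, [0, 0, 0], [0, 0, 0]], [20, [0, 0, 0], [0, 0, 0]], [20, [0, 0, 0], [0, 0, 0]], [20, [0, 0, 0], [0, 0, 0]], [20, [0, 0, 0], [0, 0, 0]]]}}

```text
time_s: 13.0
ee_pos: [526.9, 17.4, 73.9]
ee_rot: [180.0, -0.1, -3.9]
force: [-1.3, -0.8, 4.5]
gripper_width: 33.9
gripper_force: 30.0
```

Call:
{"method": "move_arm", "body": {"motion": [[20, [0, 0, 0.3], [0, 0, 0]], [20, [0, 0, 0.7], [0, 0, 0]], [20, [-0.2, 0, 1], [0, 0, 0]], [20, [-0.4, -0.2, 1], [0, 0, 0.2]], [20, [-0.5, -0.6, 0.7], [0, 0, 0.2]], [20, [-0.5, -0.9, 0.3], [0, 0, 0.2]], [20, [-0.5, -1, 0], [0, 0, 0.2]], [20, [-0.5, -1, 0], [0, 0, 0.2]], [20, [-0.5, -1, 0], [0, 0, 0]], [20, [-0.5, -1, 0], [0, 0, 0]], [20, [-0.4, -1, 0], [0, 0, 0]], [20, [-0.1, -1, 0], [0, 0, 0]], [20, [0, -1, 0], [0, 0, 0]], [20, [0, -1, 0], [0, 0, 0]], [20, [0, -1, 0], [0, 0, 0]], [20, [0, -0.9, 0], [0, 0, 0]], [20, [0, -0.7, 0], [0, 0, 0]], [20, [0, -0.4, 0], [0, 0, 0]], [20, [0, -0.2, 0], [0, 0, 0]], [20, [0, 0, 0], [0, 0, 0]]]}}

```text
time_s: 14.67
ee_pos: [423.7, -305.2, 172.8]
ee_rot: [-180.0, 0.0, 0.0]
force: [0.4, 0.1, -3.5]
gripper_width: 33.5
gripper_force: 30.0
```

Call:
{"method": "move_arm", "body": {"motion": [[20, [0, 0, -0.3], [0, 0, 0]], [20, [0, 0, -0.7], [0, 0, 0]], [20, [0, 0, -0.9], [0, 0, 0]], [20, [0, 0, -0.9], [0, 0, 0]], [20, [0, 0, -0.9], [0, 0, 0]], [20, [0, 0, -0.8], [0, 0, 0]], [20, [0, 0, -0.6], [0, 0, 0]], [20, [0, 0, -0.4], [0, 0, 0]], [20, [0, 0, -0.2], [0, 0, 0]], [20, [0, 0, -0.1], [0, 0, 0]], [20, [0, 0, -0.1], [0, 0, 0]], [20, [0, 0, 0], [0, 0, 0]]]}}

```text
time_s: 15.67
ee_pos: [424.4, -305.1, 26.1]
ee_rot: [180.0, -0.0, 0.1]
force: [-0.3, -0.4, -4.0]
gripper_width: 33.7
gripper_force: 30.0
```

Call:
{"method": "move_arm", "body": {"motion": [[20, [0, 0, -0.08], [0, 0, 0]], [20, [0, 0, -0.04], [0, 0, 0]], [20, [0, 0, 0], [0, 0, 0]]]}}

```text
time_s: 15.92
ee_pos: [424.1, -305.1, 23.0]
ee_rot: [180.0, -0.0, 0.1]
force: [-0.1, 0.5, -2.9]
gripper_width: 33.9
gripper_force: 30.0
```

Call:
{"method": "move_arm", "body": {"motion": [[20, [0, 0, -0.07], [0, 0, 0]], [20, [0, 0, -0.05], [0, 0, 0]], [20, [0, 0, 0], [0, 0, 0]]]}}

```text
time_s: 16.17
ee_pos: [423.9, -304.9, 19.6]
ee_rot: [-180.0, 0.0, 0.1]
force: [-0.3, -0.7, -3.9]
gripper_width: 33.6
gripper_force: 30.0
```

Call:
{"method": "move_arm", "body": {"motion": [[20, [0, 0, -0.05], [0, 0, 0]], [20, [0, 0, 0], [0, 0, 0]]]}}

```text
time_s: 16.33
ee_pos: [424.0, -305.1, 18.9]
ee_rot: [180.0, -0.0, 0.1]
force: [-1.6, 0.5, 1.1]
gripper_width: 33.6
gripper_force: 30.0
```

Call:
{"method": "move_arm", "body": {"motion": [[40, [0, 0, 0.04], [0, 0, 0]], [46, [0, 0, 0], [0, 0, 0]], [60, [0, 0, 0], [0, 0, 0]], [70, [0, 0, 0], [0, 0, 0]], [70, [0, 0, 0], [0, 0, 0]], [70, [0, 0, 0.3], [0, 0, 0]], [70, [0, 0, 0.6], [0, 0, 0]], [70, [0, 0, 1], [0, 0, 0]], [70, [0, 0, 1], [0, 0, 0]], [30, [0, 0, 1], [0, 0, 0]], [0, [0, 0, 1], [0, 0, 0]], [0, [0, 0, 1], [0, 0, 0]], [0, [0, 0, 1], [0, 0, 0]], [0, [0, 0, 1], [0, 0, 0]], [0, [0, 0, 1], [0, 0, 0]], [0, [0, 0, 1], [0, 0, 0]], [0, [0, 0, 1], [0, 0, 0]], [0, [0, 0, 1], [0, 0, 0]], [0, [0, 0, 1], [0, 0, 0]], [0, [0, 0, 0.8], [0, 0, 0]]]}}

```text
time_s: 18.0
ee_pos: [423.9, -304.9, 364.7]
ee_rot: [179.9, -0.1, 0.1]
force: [0.1, -0.4, 0.7]
gripper_width: 1.3
gripper_force: 0.0
```

Run:
```python
from h import *
s=state();print(s['time_s'],s['ee_pos'],s['qpos'])
d=grab_frame("side");a=grab_frame("wrist")
c=np.hstack([cv2.resize(d[210:480,240:520],(400,386)),cv2.resize(a,(400,300))]) if 0 else None
o=np.zeros((400,800,3),np.uint8);o[:386,:400]=cv2.resize(d[210:480,240:520],(400,386));o[:300,400:]=cv2.resize(a,(400,300));cv2.imwrite("pics/v4.png",o)
```

```text
18.0 [ 423.89141332 -304.87417795  364.71498199] [-3.69852613e+01  1.01190502e+01  7.95125990e+01 -2.28840426e-03
  9.02170404e+01  5.29340688e+01]
```

View pics/v4.png

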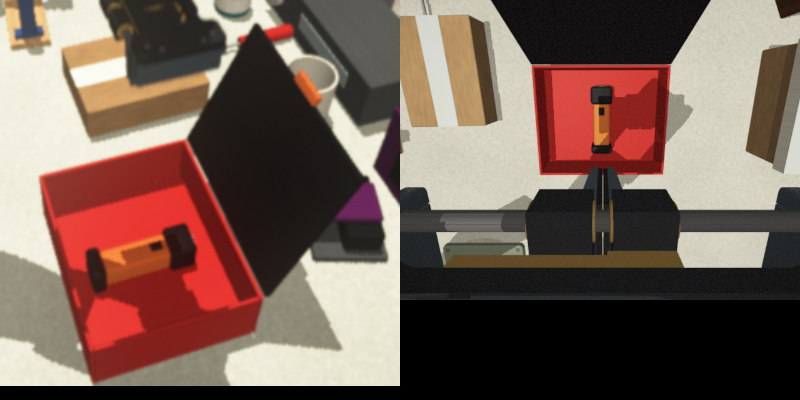

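The torch lies flat in the box. Next I'll go over and behind the lid.

Call:
{"method": "move_arm", "body": {"motion": [[0, [0.4, 0, 0], [0, 0, 0]], [0, [0.8, 0, 0], [0, 0, 0]], [0, [1, 0, 0], [0, 0, 0]], [0, [1, 0, 0], [0, 0, 0]], [0, [1, 0, 0], [0, 0, 0]], [0, [1, 0, 0], [0, 0, 0]], [0, [1, 0, 0], [0, 0, 0]], [0, [1, 0, 0], [0, 0, 0]], [0, [1, 0, 0], [0, 0, 0]], [0, [1, 0, 0], [0, 0, 0]], [0, [1, 0, 0], [0, 0, 0]], [0, [0.6, 0, 0], [0, 0, 0]], [0, [0.3, 0, 0], [0, 0, 0]], [0, [0, 0, 0], [0, 0, 0]]]}}

```text
time_s: 19.27
ee_pos: [703.6, -304.2, 357.5]
ee_rot: [-179.9, 0.3, 0.2]
force: [0.1, 0.2, -0.9]
gripper_width: 0.3
gripper_force: 0.0
```

Call:
{"method": "move_arm", "body": {"motion": [[0, [0, 0, -0.4], [0, 0, 0]], [0, [0, 0, -0.8], [0, 0, 0]], [0, [0, 0, -0.9], [0, 0, 0]], [0, [0, 0, -0.9], [0, 0, 0]], [0, [0, 0, -0.6], [0, 0, 0]], [0, [0, 0, -0.4], [0, 0, 0]], [0, [0, 0, 0], [0, 0, 0]]]}}

```text
time_s: 19.85
ee_pos: [700.0, -304.4, 258.3]
ee_rot: [-179.9, 0.3, 0.1]
force: [-0.4, 0.2, 0.3]
gripper_width: 0.4
gripper_force: 0.0
```

Call:
{"method": "move_arm", "body": {"motion": [[0, [-0.4, 0, 0], [0, 0, 0]], [0, [-0.6, 0, 0], [0, 0, 0]], [0, [-0.6, 0, 0], [0, 0, 0]], [0, [-0.4, 0, 0], [0, 0, 0]], [0, [-0.3, 0, 0], [0, 0, 0]], [0, [-0.3, 0, 0], [0, 0, 0]], [0, [-0.3, 0, 0], [0, 0, 0]], [0, [-0.3, 0, 0], [0, 0, 0]], [0, [-0.3, 0, 0], [0, 0, 0]], [0, [-0.3, 0, 0], [0, 0, 0]], [0, [-0.3, 0, 0], [0, 0, 0]], [0, [-0.3, 0, 0], [0, 0, 0]], [0, [-0.3, 0, 0], [0, 0, 0]], [0, [-0.3, 0, 0], [0, 0, 0]], [0, [-0.3, 0, 0], [0, 0, 0]]]}}

```text
time_s: 21.1
ee_pos: [568.2, -305.0, 261.9]
ee_rot: [-180.0, 0.0, 0.1]
force: [0.5, 1.7, -0.7]
gripper_width: 0.2
gripper_force: 0.2
```

Call:
{"method": "move_arm", "body": {"motion": [[0, [-0.3, 0, 0], [0, 0, 0]], [0, [-0.3, 0, 0], [0, 0, 0]], [0, [-0.3, 0, 0], [0, 0, 0]], [0, [-0.3, 0, 0], [0, 0, 0]], [0, [-0.3, 0, 0], [0, 0, 0]], [0, [-0.3, 0, 0], [0, 0, 0]], [0, [-0.3, 0, 0], [0, 0, 0]], [0, [0, 0, 0], [0, 0, 0]]]}}

```text
time_s: 21.77
ee_pos: [515.0, -305.0, 262.3]
ee_rot: [180.0, 0.0, 0.0]
force: [-0.2, -0.4, 0.0]
gripper_width: 0.3
gripper_force: 0.0
```

Now I'll back off upward, give the lid time to fall, and check.

Call:
{"method": "move_arm", "body": {"motion": [[0, [0, 0, 0.5], [0, 0, 0]], [0, [0, 0.3, 0.8], [0, 0, 0]], [0, [0, 0.8, 0.8], [0, 0, 0]], [0, [0, 1, 0.5], [0, 0, 0]], [0, [0, 1, 0], [0, 0, 0]], [0, [0, 1, 0], [0, 0, 0]], [0, [0, 1, 0], [0, 0, 0]], [0, [0, 1, 0], [0, 0, 0]], [0, [0, 1, 0], [0, 0, 0]], [0, [0, 0.5, 0], [0, 0, 0]], [0, [0, 0, 0], [0, 0, 0]], [0, [0, 0, 0], [0, 0, 0]], [0, [0, 0, 0], [0, 0, 0]], [0, [0, 0, 0], [0, 0, 0]], [0, [0, 0, 0], [0, 0, 0]], [0, [0, 0, 0], [0, 0, 0]]]}}

```text
time_s: 23.1
ee_pos: [516.5, -115.9, 326.8]
ee_rot: [180.0, 0.0, 0.0]
force: [0.3, 1.0, -0.7]
gripper_width: 0.5
gripper_force: 0.0
```

Run:
```python
from h import *
d=grab_frame("side");cv2.imwrite("pics/v5.png",d)
```

```text
(no output)
```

View pics/v5.png

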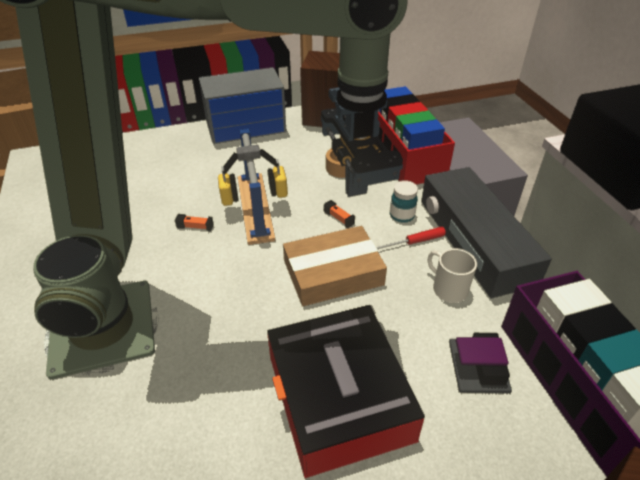

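The lid is fully shut on the toolbox (side (345,385)), the ear defenders hang on the bar (side (250,170)), and everything else is where it was.

```bash
python3 -c "
from workcell import *
print(job_done())"
```

```text
the job is handed in; nothing more can be done
None
```

The ear defenders hang free on the bar with a cup on each side, the largest torch lies in the toolbox, and the lid is fully shut; the job was handed in at about 23 s.

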